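# Find the dragging castor

### The arm

A 6-joint arm with a two-finger parallel gripper is mounted at the origin on the work surface. World frame = base frame: x ahead of the robot, y to its left, z up, the work surface at z = 0. Lengths are in mm, angles in rad, forces in N, time in s.
With the tool pointing down it reaches from about 275 to 1000 mm from the base axis. Payload 8.4 kg.
Tool frame: the origin (TCP) lies on the centre line of the jaws, within the pads' length; the fingertips stand 25 mm ahead of it and the grasp point (between the pads) lies 6 mm ahead of it; z points along the fingers, x is the direction in which the jaws open and shut, and the axes are right-handed (so a half turn about z gives the same grasp; the last joint's range is limited). The gripper opens to 85 mm and grips with 20 to 120 N. Pads are 22 mm wide; open, the fingers measure 114 mm over their backs; the gripper's body (76 mm by 85 mm) begins 54 mm behind the grasp point. The pads swing forward as they close: fully open they stand 13 mm farther back than shut.
Start: joints at [1.185, 0.353, 1.633, -0, 1.155, -0.002], TCP at [234.028, 579.533, 256.281] pointing down, gripper open.
Joint ranges: [-2.63, 2.63], [-0.92, 2.1], [0.06, 2.66], [-1.3, 4.44], [0, 2.69], [-3.02, 3.02]. Speed limits (rad/s): [2.22, 2.22, 2.79, 3.14, 3.14, 3.14].

### API

Orientations are given as [roll, pitch, yaw] about the fixed x, y, z axes, in that order (R = Rz(yaw) Ry(pitch) Rx(roll)).
In Python, from rig import r gives the robot as it stands. The module is installed in compiled form; this text tells all that it offers.
- The arm moves only by the tool jog_arm, never from a script. Its argument "deltas" is a list of rows, each an object with "gripper": the gripper command: -1 is fully open, 1 is shut, values between are in proportion; "translation": the shift along the world's x, y, z in units of 10 cm (1.0 is 10 cm), a list of three; "dr": the turn, a rotation vector about the world's x, y, z in units of pi/2 rad (1.0 is pi/2 rad), a list of three. In form: [{"gripper": gripper, "translation": [x, y, z], "dr": [wx, wy, wz]}, ...]. A call has 1 to 12 rows; each row shifts and turns the commanded pose from where the row before left it; what a row does not reach is not made up. A row lasts 1/12 s, in which the tool goes at most 41.7 mm and 7.16 degrees, less where a joint would pass 70% of its speed; a pose out of reach is approached as far as the arm can. A call with a number of a shift or a turn outside -1 to 1 is refused whole. A call with a gripper value outside its range is refused whole. The fingers move at their own pace and stop on an object; "squeeze" is the grip in N (left out, the last holds). Time passes only in rows, so rows that do not move let the fingers close. It gives the time, the measured TCP pose, the force and the opening at its end, in the units of the state.
- r.sense(): the state, without advancing time (a new reading comes with each control period).
- r.grab_frame(name): name is "scene" or "top" or "wrist"; returns the picture (384x512x3 uint8, blue, green, red); there is no depth.
- r.calibration(name): a dict with "mtx" (3x3 intrinsics, pixels), "world_from_camera" (4x4, takes a point from camera to world coordinates). Camera axes: x right, y down, z forward; pixel columns grow to the right and rows downward; lengths in mm; the calibration is good to about 2 mm. A picture is of the moment at which its call begins: read the wrist's pose just before it. calibration takes no time and is no camera call; for the wrist camera it gives the pose at the moment of the call.
- r.sign_off(): hands the job in, once; it reports no verdict.
The state is a dict: "clock": time; "qpos": joint angles; "qvel": joint speeds; "joint_efforts": joint torques, N m; "eef_pos": TCP position; "tcp_rot": TCP orientation; "contact_force": force on the tool from outside, world axes, zero at the start; "wrist_torque": the same for the moment, N m; "opening": opening from 0.0 (shut) to 1.0 (fully open).
Only numpy, scipy, OpenCV 4.12 (cv2) and the standard library are available. Lean on these libraries where they do the work, as an engineer would, in place of code of your own. Each camera call takes 0.05 s, during which the arm holds its last target. There are 200 camera calls.

### The job

These three trolley castors look alike, but one has a dragging swivel bearing. With their stems still in the test block, swing each head round sideways, feel how hard it turns, and leave it standing at least an eighth of a turn from where it was; then pull out only the one that drags and set it stem down, fully home and upright, in the socket of the repair rack. Be gentle: do not force a castor against its socket (keep pushes under about 10 N), and leave the other two castors seated and everything else where it stands.

Things in the scene. Friction and masses are not known exactly. Their poses are not given: they have to be found in the camera images.
- flange_a: Round flange fixed on castor_a's stem, 42 mm across, 4 mm thick; origin at the centre of its underside, the same as castor_a's
- castor_a: One of three castors that look alike, stem down in any socket of the test block; about 0.34 kg. Origin: on the stem's axis, underside of the round flange (42 mm across), resting on the rail's top; z up. Below: square stem 14 mm wide, 40 mm long, its last 10 mm stepped narrower. Above: a fork head that swivels about z without stop, at the start within 0.6 rad of the block's -x
- head_a: The swivelling fork head of castor_a: same origin and z axis as castor_a; its wheel lies to its own -x. On a dragging castor, and on no other, the seal inside this head rubs on the flange; it cannot be seen
- wheel_a (a point): Axle centre on castor_a's head, 32 mm out from its swivel axis, 50 mm above its origin; x axis points back to the swivel axis, y along the axle. Wheel 56 mm across, brake on (no rolling), between two flat steel fork legs: 35 mm over their outsides along y, 24 mm wide, from 36 below to 12 mm above the axle; push or pinch there. Sound: turns at under 1 N pushed here; dragging: 3 to 5 N, keeps its angle
- flange_b: Round flange fixed on castor_b's stem, 42 mm across, 4 mm thick; origin at the centre of its underside, the same as castor_b's
- castor_b: One of three castors that look alike, stem down in any socket of the test block; about 0.34 kg. Origin: on the stem's axis, underside of the round flange (42 mm across), resting on the rail's top; z up. Below: square stem 14 mm wide, 40 mm long, its last 10 mm stepped narrower. Above: a fork head that swivels about z without stop, at the start within 0.6 rad of the block's -x
- head_b: The swivelling fork head of castor_b: same origin and z axis as castor_b; its wheel lies to its own -x. On a dragging castor, and on no other, the seal inside this head rubs on the flange; it cannot be seen
- wheel_b (a point): Axle centre on castor_b's head, 32 mm out from its swivel axis, 50 mm above its origin; x axis points back to the swivel axis, y along the axle. Wheel 56 mm across, brake on (no rolling), between two flat steel fork legs: 35 mm over their outsides along y, 24 mm wide, from 36 below to 12 mm above the axle; push or pinch there. Sound: turns at under 1 N pushed here; dragging: 3 to 5 N, keeps its angle
- flange_c: Round flange fixed on castor_c's stem, 42 mm across, 4 mm thick; origin at the centre of its underside, the same as castor_c's
- castor_c: One of three castors that look alike, stem down in any socket of the test block; about 0.34 kg. Origin: on the stem's axis, underside of the round flange (42 mm across), resting on the rail's top; z up. Below: square stem 14 mm wide, 40 mm long, its last 10 mm stepped narrower. Above: a fork head that swivels about z without stop, at the start within 0.6 rad of the block's -x
- head_c: The swivelling fork head of castor_c: same origin and z axis as castor_c; its wheel lies to its own -x. On a dragging castor, and on no other, the seal inside this head rubs on the flange; it cannot be seen
- wheel_c (a point): Axle centre on castor_c's head, 32 mm out from its swivel axis, 50 mm above its origin; x axis points back to the swivel axis, y along the axle. Wheel 56 mm across, brake on (no rolling), between two flat steel fork legs: 35 mm over their outsides along y, 24 mm wide, from 36 below to 12 mm above the axle; push or pinch there. Sound: turns at under 1 N pushed here; dragging: 3 to 5 N, keeps its angle
- test_block: Fixed base 130 (x) x 340 (y) x 12 mm with a metal rail 60 x 320 mm, 50 mm high, on it, rail centred 30 mm to -x of the origin; rail top 62 mm above the table. Three 16 mm square sockets 45 mm deep in the rail's top, 130 mm apart along y. Origin under the base's centre
- repair_rack: Fixed steel base 12 mm thick, 160 mm (x from -110 to +50) x 100 mm (y), with one wooden post 60 x 60 x 50 mm at its origin, top 62 mm above the table. Origin under the post's centre
- repair_mouth (a point): Centre of the mouth of the repair rack's one round socket, in the post's top: 25 mm across, 45 mm deep, z up. The 14 mm square stem goes in at any yaw with about 2.5 mm to spare at its corners
- spanner: Loose steel spanner, 130 mm long along its y, 6 mm thick, on the test block's base behind the rail; leave alone
- grease_jar: Loose low white jar, 38 mm across, 34 mm high, on the repair rack's base; origin under its centre; leave alone
- saline: Loose clear bottle, 72 mm across, 200 mm high, at the far side; leave alone
- bowl: Loose steel bowl, 120 mm across, 45 mm high, at the far side; leave alone
- pill_jar: Loose amber jar, 52 mm across, 75 mm high, at the far side; leave alone
- carton: Loose carton, 90 x 160 x 60 mm, at the far side; leave alone
Mind the look-alikes: they are no part of the job. Leave any blue or green look-alike of the castor_a alone.

How it is judged (in metres and radians):
On the way:
1. all three heads stand swung away from their starts (each wheel's axle centre more than 17 mm from where it began), with every castor still seated in the test block (distance of each of wheel_a, wheel_b, wheel_c from where it was at the start of the episode above 0.017 m and distance of each of castor_a, castor_b, castor_c from where it was at the start of the episode below 0.008 m), for 0.2 s.
At the end, for the whole second after the job is handed in: the dragging castor stands in the repair rack's socket: its origin within 6 mm sideways and 4 mm in height of the socket's mouth, upright within 0.10 rad, at rest and released; the other two castors within 8 mm of where they began, still seated, and every bystander within 30 mm of where it began (((contact force between head_a and flange_a above 1 N and horizontal distance between castor_a and repair_mouth below 0.006 m and z of castor_a in the frame of repair_mouth between -0.004 and 0.004 m and angle between castor_a's own z axis and vertical below 0.1 rad and linear speed of castor_a below 0.02 m/s and distance of each of castor_b, castor_c from where it was at the start of the episode below 0.008 m) or (contact force between head_b and flange_b above 1 N and horizontal distance between castor_b and repair_mouth below 0.006 m and z of castor_b in the frame of repair_mouth between -0.004 and 0.004 m and angle between castor_b's own z axis and vertical below 0.1 rad and linear speed of castor_b below 0.02 m/s and distance of each of castor_a, castor_c from where it was at the start of the episode below 0.008 m) or (contact force between head_c and flange_c above 1 N and horizontal distance between castor_c and repair_mouth below 0.006 m and z of castor_c in the frame of repair_mouth between -0.004 and 0.004 m and angle between castor_c's own z axis and vertical below 0.1 rad and linear speed of castor_c below 0.02 m/s and distance of each of castor_a, castor_b from where it was at the start of the episode below 0.008 m)) and distance of each of spanner, grease_jar, saline, bowl, pill_jar, carton from where it was at the start of the episode below 0.03 m); the robot touches nothing.
It fails at once if a sound castor is pulled out of the test block (moved more than 12 mm) ((distance of castor_a from where it was at the start of the episode above 0.012 m and not (contact force between head_a and flange_a above 1 N)) or (distance of castor_b from where it was at the start of the episode above 0.012 m and not (contact force between head_b and flange_b above 1 N)) or (distance of castor_c from where it was at the start of the episode above 0.012 m and not (contact force between head_c and flange_c above 1 N))).
It fails at once if a castor is forced: levered in its socket of the test block with over 80 N (a push of some 15 N at the wheel), or pressed on the repair rack with over 40 N (contact force between any of castor_a, castor_b, castor_c and test_block above 80 N or contact force between any of castor_a, castor_b, castor_c and repair_rack above 40 N).
It fails at once if a bystander is disturbed (moved more than 30 mm) (distance of any of spanner, grease_jar, saline, bowl, pill_jar, carton from where it was at the start of the episode above 0.03 m).
It also fails if it takes over 72 s, if anything falls off the work surface, if the arm or the gripper's body presses on something with over 40 N, if the wrist force passes 120 N, or if a joint passes its speed limit or range.

## Working session

There is one attempt and no reset: what is moved stays moved. The work goes in short steps, Python scripts to look and compute and a tool call to move; the robot and the scene stay as the last step left them, time stands still between calls to the robot, and variables do not carry over. Pictures are saved under pics/ and viewed, about 8 in all and at most 12, crops included, and the job is handed in when it is done.

Besides the shell and the picture viewer there is one more tool, called after "Emit:" as name([rows], argument=value, ...), one row to a line, values as JSON. jog_arm: Moves the arm, as the interface text tells. Shifts and turns lie within -1 to 1; 1 stands for 10 cm of shift or pi/2 rad of turn. Its arguments: {"type":"object","properties":{"deltas":{"type":"array"},"squeeze":{"type":"number"}},"required":["deltas"]}

```bash
mkdir -p pics
cat > h.py <<'E'
import numpy as np, cv2
from rig import r
def cal(n):
    c=r.calibration(n); return np.array(c["mtx"]),np.array(c["world_from_camera"])
def ray(n,uv,z,c=None):
    K,T=c or cal(n); d=T[:3,:3]@np.linalg.solve(K,[uv[0],uv[1],1]); o=T[:3,3]
    return o+d*(z-o[2])/d[2]
def proj(n,p,c=None):
    K,T=c or cal(n); q=K@(T[:3,:3].T@(np.array(p)-T[:3,3])); return q[:2]/q[2]
def snap(n,f):
    c=cal(n); im=np.array(r.grab_frame(n)); cv2.imwrite(f'pics/{f}.png',im); np.savez(f'pics/{f}.npz',K=c[0],T=c[1]); return im
def ld(f):
    z=np.load(f'pics/{f}.npz'); return z['K'],z['T']
E
python3 - <<'E'
from h import *
a=snap('scene','s0');b=snap('top','t0')
for n in('scene','top'):print(cal(n))
print(r.sense())
# place two in a mosaic
m=np.vstack([a,b]);cv2.imwrite('pics/m0.png',cv2.resize(b,(800,600),interpolation=cv2.INTER_CUBIC))
E
```

```text
(array([[424.82108802,   0.        , 263.46727981],
       [  0.        , 424.82108802, 188.85575164],
       [  0.        ,   0.        ,   1.        ]]), array([[-3.23154792e-01,  7.81502065e-01, -5.33690456e-01,
         1.07954444e+03],
       [ 9.46314379e-01,  2.62236578e-01, -1.89000194e-01,
         1.55792116e+02],
       [-7.75088289e-03, -5.66115271e-01, -8.24289648e-01,
         8.96732145e+02],
       [ 0.00000000e+00,  0.00000000e+00,  0.00000000e+00,
         1.00000000e+00]]))
(array([[414.52241874,   0.        , 250.06720322],
       [  0.        , 414.52241874, 186.52313653],
       [  0.        ,   0.        ,   1.        ]]), array([[-2.81633117e-02, -9.94977462e-01,  9.60555955e-02,
         4.87722108e+02],
       [-9.99087085e-01,  3.11064515e-02,  2.92811384e-02,
        -1.63456411e+01],
       [-3.21220215e-02, -9.51432511e-02, -9.94945193e-01,
         9.94946188e+02],
       [ 0.00000000e+00,  0.00000000e+00,  0.00000000e+00,
         1.00000000e+00]]))
{'clock': 0.1, 'qpos': array([ 1.18459489e+00,  3.53595789e-01,  1.63403822e+00,  4.36572548e-05,
        1.15517918e+00, -2.41905361e-03]), 'qvel': array([-7.71335079e-04, -3.26234821e-04, -1.58794375e-03, -5.90576409e-05,
        1.07728957e-03,  1.16147076e-03]), 'joint_efforts': array([ 4.75658708e-04, -6.06360483e+01, -3.42820036e+01,  1.42693980e-05,
        3.85600200e-03,  1.70671711e-05]), 'eef_pos': array([233.87587564, 579.18453371, 255.63538813]), 'tcp_rot': array([-3.14154978e+00,  1.22044209e-03,  1.18699632e+00]), 'contact_force': array([-1.14443683,  0.42665402,  0.15873942]), 'wrist_torque': array([-0.00835702,  0.03237167, -0.04352175]), 'opening': 0.9976652284889193}
```

View pics/m0.png

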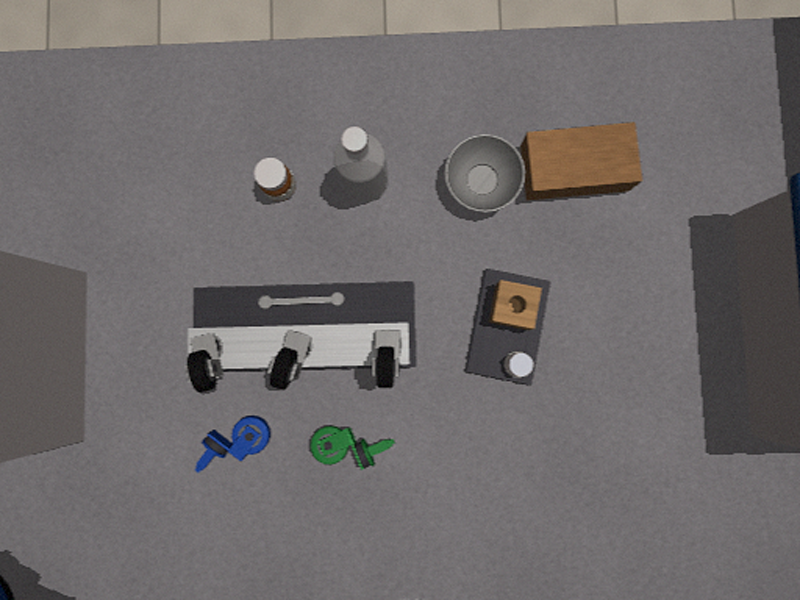

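View pics/s0.png

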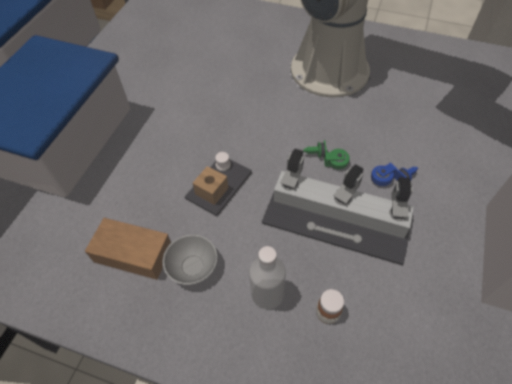

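Top view: the rail runs along y, with castors at about (205,345), (297,345) and (388,340) in the 800-wide picture. The rack post is at (517,305) and the jar at (518,365). The blue and green look-alikes lie on the near side. I'll enlarge for measuring.

Run:
```python
from h import *
b=cv2.imread('pics/t0.png');c=ld('t0')
cr=cv2.resize(b[165:255,110:360],None,fx=3.2,fy=3.2,interpolation=cv2.INTER_CUBIC)
s=cv2.imread('pics/s0.png')[135:235,180:430];s=cv2.resize(s,None,fx=3,fy=3,interpolation=cv2.INTER_CUBIC);s=cv2.copyMakeBorder(s,0,0,0,50,0)
cv2.imwrite('pics/m1.png',np.vstack([cr,s]));print(cr.shape)
f=1.5625
for n,uv,z in [('base TL',(193,289),12),('base TR',(414,282),12),('rail TL',(188,328),62),('rail TR',(409,322),62),('hole',(517,304),62),('jar',(519,365),34),('post TL',(497,281),62),('post TR',(543,285),62),('post BR',(537,331),62),('post BL',(491,323),62)]:
  print(n,ray('top',np.array(uv)/f,z,c).round(0))
```

```text
(288, 800, 3)
base TL [596. 317.  12.]
base TR [596. -23.  12.]
rail TL [534. 308.  62.]
rail TR [533. -14.  62.]
hole [ 554. -170.   62.]
jar [ 466. -173.   34.]
post TL [ 588. -143.   62.]
post TR [ 580. -208.   62.]
post BR [ 514. -196.   62.]
post BL [ 528. -131.   62.]
```

View pics/m1.png

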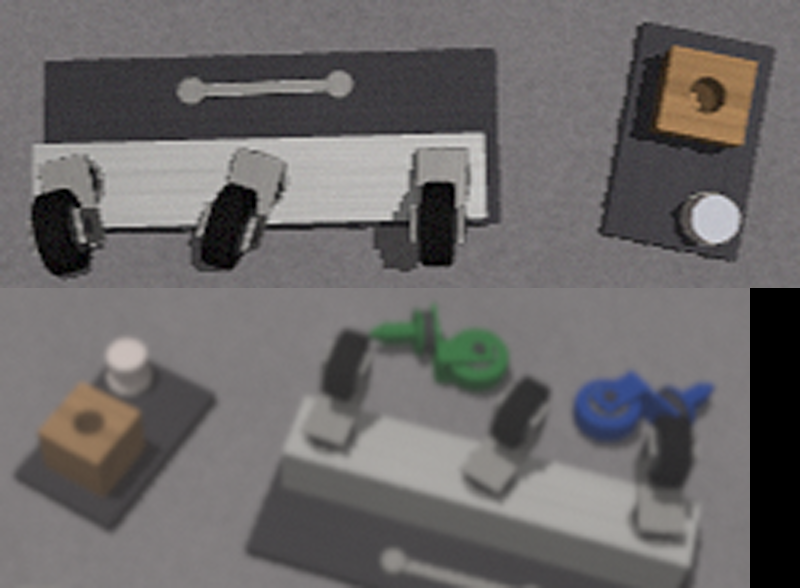

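The crop shows the wheels at about (60,230), (230,226) and (437,223), and the socket hole at about (707,95). Block yaw is near 0. I'll work out the head angles next.

Run:
```python
from h import *
c=ld('t0')
for n,uv,y in [('L',(60,230),277),('M',(230,226),147),('R',(437,223),17)]:
  p=ray('top',(110+uv[0]/3.2,165+uv[1]/3.2),112,c); d=p[:2]-[502,y]
  print(n,p.round(0),'radius',np.hypot(*d).round(0),'ang from -x',np.arctan2(-d[1],-d[0]).round(2))
print(ray('top',(110+707/3.2,165+95/3.2),62,c).round(0))
```

```text
L [473. 272. 112.] radius 29.0 ang from -x 0.18
M [473. 158. 112.] radius 31.0 ang from -x -0.35
R [471.  20. 112.] radius 31.0 ang from -x -0.09
[ 554. -170.   62.]
```

Emit:
jog_arm([
  {"gripper": -1, "translation": [0.237, -0.308, 0], "dr": [0, 0, 0.06]},
  {"gripper": -1, "translation": [0.237, -0.308, 0], "dr": [0, 0, 0.06]},
  {"gripper": -1, "translation": [0.237, -0.308, 0], "dr": [0, 0, 0.06]},
  {"gripper": -1, "translation": [0.237, -0.308, 0], "dr": [0, 0, 0.06]},
  {"gripper": -1, "translation": [0.237, -0.308, 0], "dr": [0, 0, 0.06]},
  {"gripper": -1, "translation": [0.237, -0.308, 0], "dr": [0, 0, 0.06]},
  {"gripper": -1, "translation": [0.237, -0.308, 0], "dr": [0, 0, 0]},
  {"gripper": -1, "translation": [0.237, -0.308, 0], "dr": [0, 0, 0]},
  {"gripper": -1, "translation": [0.237, -0.308, 0], "dr": [0, 0, 0]},
  {"gripper": -1, "translation": [0.237, -0.308, 0], "dr": [0, 0, 0]},
  {"gripper": -1, "translation": [0, 0, 0], "dr": [0, 0, 0]},
  {"gripper": -1, "translation": [0, 0, 0], "dr": [0, 0, 0]},
], squeeze=20)

```text
clock: 1.1
eef_pos: [471.9, 269.8, 256.0]
tcp_rot: [-3.141, 0.0, 1.749]
contact_force: [-0.8, 0.7, 0.2]
opening: 0.999
```

Run:
```python
from h import *
im=snap('wrist','w0'); c=ld('w0')
for y,th in ((277,.18),(147,-.35),(17,-.09)):
  for p in ((502,y,66),(502-32*np.cos(th),y-32*np.sin(th),112)):
    q=proj('wrist',p,c); print(p,q.round(0)); cv2.circle(im,tuple(int(v) for v in q),2,(0,0,255),-1)
cv2.imwrite('pics/w0m.png',im);print(r.sense()['contact_force'])
```

```text
(502, 277, 66) [251. 196.]
(np.float64(470.5170018307801), np.float64(271.27105365037363), 112) [251. 182.]
(502, 147, 66) [142. 177.]
(np.float64(471.9400731888839), np.float64(157.97272983857445), 112) [137. 163.]
(502, 17, 66) [ 28. 158.]
(np.float64(470.12951254361616), np.float64(19.876113574336355), 112) [ -9. 137.]
[-0.79425354  0.66240869  1.48099621]
```

View pics/w0m.png

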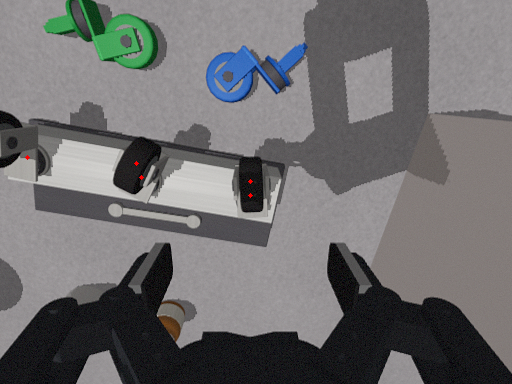

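The wrist view confirms the estimates: the projected wheel dots land on the wheels at (251,184) and (137,165). I'll lower over the left wheel and partly close into a loose cage.

Emit:
jog_arm([
  {"gripper": -1, "translation": [-0.015, 0.015, -0.36], "dr": [0, 0, 0]},
  {"gripper": -1, "translation": [0, 0, -0.36], "dr": [0, 0, 0]},
  {"gripper": -1, "translation": [0, 0, -0.36], "dr": [0, 0, 0]},
  {"gripper": -1, "translation": [0, 0, -0.36], "dr": [0, 0, 0]},
  {"gripper": -0.1, "translation": [0, 0, 0], "dr": [0, 0, 0]},
  {"gripper": -0.1, "translation": [0, 0, 0], "dr": [0, 0, 0]},
  {"gripper": -0.1, "translation": [0, 0, 0], "dr": [0, 0, 0]},
  {"gripper": -0.1, "translation": [0, 0, 0], "dr": [0, 0, 0]},
  {"gripper": -0.1, "translation": [0, 0, 0], "dr": [0, 0, 0]},
  {"gripper": -0.1, "translation": [0, 0, 0], "dr": [0, 0, 0]},
])

```text
clock: 1.98
eef_pos: [470.4, 273.6, 114.1]
tcp_rot: [3.139, -0.001, 1.752]
contact_force: [0.6, 0.1, 0.4]
opening: 0.55
```

Run:
```python
import numpy as np
# arc: tool at radius 32 ; steps of 5 deg, from th0
for th0,dirn in((.18,-1),(-.4,1),(-.07,1)):
  th=th0+dirn*np.radians(6)*np.arange(13)
  P=np.c_[-32*np.cos(th),-32*np.sin(th)]; print(th0,(np.diff(P,axis=0)/100).round(3).tolist(), 6/90*dirn)
```

```text
0.18 [[-0.004, 0.033], [-0.001, 0.033], [0.003, 0.033], [0.006, 0.033], [0.01, 0.032], [0.013, 0.031], [0.016, 0.029], [0.019, 0.028], [0.022, 0.025], [0.024, 0.023], [0.027, 0.02], [0.029, 0.017]] -0.06666666666666667
-0.4 [[-0.011, -0.031], [-0.008, -0.033], [-0.005, -0.033], [-0.001, -0.033], [0.002, -0.033], [0.006, -0.033], [0.009, -0.032], [0.013, -0.031], [0.016, -0.03], [0.019, -0.028], [0.022, -0.026], [0.024, -0.023]] 0.06666666666666667
-0.07 [[-0.001, -0.033], [0.003, -0.033], [0.006, -0.033], [0.01, -0.032], [0.013, -0.031], [0.016, -0.029], [0.019, -0.027], [0.022, -0.025], [0.024, -0.023], [0.027, -0.02], [0.029, -0.017], [0.03, -0.014]] 0.06666666666666667
```

Emit:
jog_arm([
  {"gripper": -0.1, "translation": [-0.004, 0.033, 0], "dr": [0, 0, -0.067]},
  {"gripper": -0.1, "translation": [-0.001, 0.033, 0], "dr": [0, 0, -0.067]},
  {"gripper": -0.1, "translation": [0.003, 0.033, 0], "dr": [0, 0, -0.067]},
  {"gripper": -0.1, "translation": [0.006, 0.033, 0], "dr": [0, 0, -0.067]},
  {"gripper": -0.1, "translation": [0.01, 0.032, 0], "dr": [0, 0, -0.067]},
  {"gripper": -0.1, "translation": [0.013, 0.031, 0], "dr": [0, 0, -0.067]},
])

```text
clock: 2.48
eef_pos: [472.7, 292.8, 113.3]
tcp_rot: [3.141, -0.001, 1.116]
contact_force: [0.5, -0.3, -0.1]
opening: 0.55
```

Emit:
jog_arm([
  {"gripper": -0.1, "translation": [0.016, 0.029, 0], "dr": [0, 0, -0.067]},
  {"gripper": -0.1, "translation": [0.019, 0.028, 0], "dr": [0, 0, -0.067]},
])

```text
clock: 2.65
eef_pos: [476.2, 298.5, 113.3]
tcp_rot: [3.141, -0.001, 0.905]
contact_force: [0.0, 0.4, -0.6]
opening: 0.551
```

Emit:
jog_arm([
  {"gripper": -0.1, "translation": [0.022, 0.025, 0], "dr": [0, 0, -0.067]},
  {"gripper": -0.1, "translation": [0.024, 0.023, 0], "dr": [0, 0, -0.067]},
])

```text
clock: 2.82
eef_pos: [480.8, 303.3, 113.3]
tcp_rot: [3.141, -0.001, 0.695]
contact_force: [-0.2, 0.2, 0.6]
opening: 0.546
```

Emit:
jog_arm([
  {"gripper": -0.1, "translation": [0.027, 0.02, 0], "dr": [0, 0, -0.067]},
  {"gripper": -0.1, "translation": [0.029, 0.017, 0], "dr": [0, 0, -0.067]},
])

```text
clock: 2.98
eef_pos: [486.3, 307.0, 113.3]
tcp_rot: [-3.141, -0.001, 0.484]
contact_force: [-0.2, -0.0, 0.7]
opening: 0.55
```

Run:
```python
from h import *
snap('top','t1')
s=r.sense();print(s['contact_force'],s['wrist_torque'],s['tcp_rot'],s['clock'])
```

```text
[-0.37261531  0.24934666 -0.11411158] [-0.07276349 -0.02439073  0.02963716] [-3.14133294e+00 -1.99963763e-03  4.76775536e-01] 3.0333
```

Emit:
jog_arm([
  {"gripper": -1, "translation": [0, 0, 0], "dr": [0, 0, 0]},
  {"gripper": -1, "translation": [0, 0, 0], "dr": [0, 0, 0]},
  {"gripper": -1, "translation": [0, 0, 0], "dr": [0, 0, 0]},
  {"gripper": -1, "translation": [0, 0, 0.35], "dr": [0, 0, 0]},
  {"gripper": -1, "translation": [0, 0, 0.35], "dr": [0, 0, 0]},
  {"gripper": -1, "translation": [0, 0, 0.35], "dr": [0, 0, 0]},
  {"gripper": -1, "translation": [0, 0, 0.35], "dr": [0, 0, 0]},
  {"gripper": -1, "translation": [-0.035, -0.369, 0], "dr": [0, 0, 0.073]},
  {"gripper": -1, "translation": [-0.035, -0.369, 0], "dr": [0, 0, 0.073]},
  {"gripper": -1, "translation": [-0.035, -0.369, 0], "dr": [0, 0, 0.073]},
  {"gripper": -1, "translation": [-0.035, -0.369, 0], "dr": [0, 0, 0.073]},
  {"gripper": -1, "translation": [0, 0, 0], "dr": [0, 0, 0.073]},
])

```text
clock: 4.03
eef_pos: [470.4, 154.2, 252.3]
tcp_rot: [3.141, 0.003, 1.068]
contact_force: [0.8, -0.3, -0.5]
opening: 0.997
```

Emit:
jog_arm([
  {"gripper": -1, "translation": [0, 0, 0], "dr": [0, 0, 0.073]},
  {"gripper": -1, "translation": [0, 0, 0], "dr": [0, 0, 0]},
])

```text
clock: 4.2
eef_pos: [471.8, 158.3, 252.6]
tcp_rot: [3.141, -0.0, 1.183]
contact_force: [0.5, 0.5, 0.0]
opening: 0.999
```

Run:
```python
from h import *
im=snap('wrist','w1'); c=ld('w1')
for y,th in ((277,-1.09),(147,-.4),(17,-.09)):
  for p in ((502,y,66),(502-32*np.cos(th),y-32*np.sin(th),112)):
    q=proj('wrist',p,c); print(np.round(p),q.round(0)); cv2.circle(im,tuple(int(v) for v in q),2,(0,0,255),-1)
cv2.imwrite('pics/w1m.png',im)
```

```text
[502 277  66] [356. 157.]
[487. 305. 112.] [399. 142.]
[502 147  66] [250. 198.]
[473. 159. 112.] [250. 184.]
[502  17  66] [153. 235.]
[470.  20. 112.] [127. 230.]
```

View pics/w1m.png

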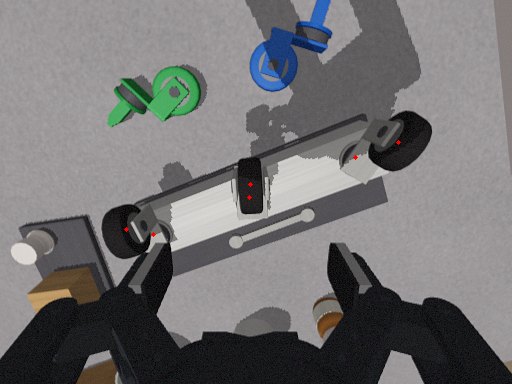

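The left head has swung to about −1.1 rad, with its wheel at (399,142), and I felt no notable force. The middle wheel at (250,185) lines up with the jaws. Middle next.

Emit:
jog_arm([
  {"gripper": -1, "translation": [0, 0, -0.35], "dr": [0, 0, 0]},
  {"gripper": -1, "translation": [0, 0, -0.35], "dr": [0, 0, 0]},
  {"gripper": -1, "translation": [0, 0, -0.35], "dr": [0, 0, 0]},
  {"gripper": -1, "translation": [0, 0, -0.35], "dr": [0, 0, 0]},
  {"gripper": -0.1, "translation": [0, 0, 0], "dr": [0, 0, 0]},
  {"gripper": -0.1, "translation": [0, 0, 0], "dr": [0, 0, 0]},
  {"gripper": -0.1, "translation": [0, 0, 0], "dr": [0, 0, 0]},
  {"gripper": -0.1, "translation": [0, 0, 0], "dr": [0, 0, 0]},
  {"gripper": -0.1, "translation": [0, 0, 0], "dr": [0, 0, 0]},
  {"gripper": -0.1, "translation": [0, 0, 0], "dr": [0, 0, 0]},
])

```text
clock: 5.08
eef_pos: [472.9, 159.5, 113.9]
tcp_rot: [3.139, -0.002, 1.177]
contact_force: [-0.3, 0.1, 0.3]
opening: 0.55
```

Emit:
jog_arm([
  {"gripper": -0.1, "translation": [-0.011, -0.031, 0], "dr": [0, 0, 0.067]},
  {"gripper": -0.1, "translation": [-0.008, -0.033, 0], "dr": [0, 0, 0.067]},
  {"gripper": -0.1, "translation": [-0.005, -0.033, 0], "dr": [0, 0, 0.067]},
  {"gripper": -0.1, "translation": [-0.001, -0.033, 0], "dr": [0, 0, 0.067]},
  {"gripper": -0.1, "translation": [0.002, -0.033, 0], "dr": [0, 0, 0.067]},
])

```text
clock: 5.5
eef_pos: [470.7, 143.3, 113.5]
tcp_rot: [3.139, -0.001, 1.708]
contact_force: [0.8, 3.9, -1.2]
opening: 0.553
```

Emit:
jog_arm([
  {"gripper": -0.1, "translation": [0.006, -0.033, 0], "dr": [0, 0, 0.067]},
  {"gripper": -0.1, "translation": [0.009, -0.032, 0], "dr": [0, 0, 0.067]},
])

```text
clock: 5.67
eef_pos: [472.1, 136.8, 113.4]
tcp_rot: [3.139, -0.0, 1.919]
contact_force: [-0.4, 3.5, -0.2]
opening: 0.549
```

Emit:
jog_arm([
  {"gripper": -0.1, "translation": [0.013, -0.031, 0], "dr": [0, 0, 0.067]},
  {"gripper": -0.1, "translation": [0.016, -0.03, 0], "dr": [0, 0, 0.067]},
])

```text
clock: 5.83
eef_pos: [474.9, 130.6, 113.4]
tcp_rot: [3.139, 0.0, 2.129]
contact_force: [0.1, 2.8, -0.5]
opening: 0.552
```

Emit:
jog_arm([
  {"gripper": -0.1, "translation": [0.019, -0.028, 0], "dr": [0, 0, 0.067]},
  {"gripper": -0.1, "translation": [0.022, -0.026, 0], "dr": [0, 0, 0.067]},
])

```text
clock: 6.0
eef_pos: [478.8, 125.2, 113.3]
tcp_rot: [3.139, 0.0, 2.34]
contact_force: [0.1, 3.4, 0.9]
opening: 0.547
```

Emit:
jog_arm([
  {"gripper": -0.1, "translation": [0.024, -0.023, 0], "dr": [0, 0, 0.067]},
])

```text
clock: 6.08
eef_pos: [481.1, 122.9, 113.3]
tcp_rot: [3.14, 0.001, 2.445]
contact_force: [-0.5, 3.3, -0.4]
opening: 0.55
```

The middle castor drags at a steady 3–4 N. I'll swing the right one too.

Emit:
jog_arm([
  {"gripper": -1, "translation": [0, 0, 0], "dr": [0, 0, 0]},
  {"gripper": -1, "translation": [0, 0, 0], "dr": [0, 0, 0]},
  {"gripper": -1, "translation": [0, 0, 0], "dr": [0, 0, 0]},
  {"gripper": -1, "translation": [0, 0, 0.35], "dr": [0, 0, 0]},
  {"gripper": -1, "translation": [0, 0, 0.35], "dr": [0, 0, 0]},
  {"gripper": -1, "translation": [0, 0, 0.3], "dr": [0, 0, 0]},
  {"gripper": -1, "translation": [-0.02, -0.2, 0], "dr": [0, 0, -0.067]},
  {"gripper": -1, "translation": [-0.02, -0.2, 0], "dr": [0, 0, -0.067]},
  {"gripper": -1, "translation": [-0.02, -0.2, 0], "dr": [0, 0, -0.067]},
  {"gripper": -1, "translation": [-0.02, -0.2, 0], "dr": [0, 0, -0.067]},
  {"gripper": -1, "translation": [-0.02, -0.2, 0], "dr": [0, 0, -0.067]},
  {"gripper": -1, "translation": [-0.01, -0.04, 0], "dr": [0, 0, -0.067]},
])

```text
clock: 7.08
eef_pos: [469.0, 16.5, 212.4]
tcp_rot: [-3.141, 0.001, 1.8]
contact_force: [-0.6, 0.1, 0.7]
opening: 0.998
```

Emit:
jog_arm([
  {"gripper": -1, "translation": [0, 0, 0], "dr": [0, 0, -0.067]},
  {"gripper": -1, "translation": [0, 0, 0], "dr": [0, 0, -0.067]},
  {"gripper": -1, "translation": [0, 0, 0], "dr": [0, 0, -0.067]},
  {"gripper": -1, "translation": [0, 0, 0], "dr": [0, 0, 0]},
  {"gripper": -1, "translation": [0, 0, 0], "dr": [0, 0, 0]},
])

```text
clock: 7.5
eef_pos: [469.4, 18.6, 212.4]
tcp_rot: [3.142, 0.0, 1.495]
contact_force: [0.7, 0.3, -0.4]
opening: 0.998
```

Run:
```python
from h import *
im=snap('wrist','w2'); c=ld('w2')
for y,th in ((277,-1.09),(147,.67),(17,-.07)):
  for p in ((502,y,66),(502-32*np.cos(th),y-32*np.sin(th),112)):
    q=proj('wrist',p,c); print(np.round(p),q.round(0)); cv2.circle(im,tuple(int(v) for v in q),2,(0,0,255),-1)
cv2.imwrite('pics/w2m.png',im)
```

```text
[502 277  66] [501. 194.]
[487. 305. 112.] [586. 194.]
[502 147  66] [374. 203.]
[477. 127. 112.] [376. 197.]
[502  17  66] [250. 212.]
[470.  19. 112.] [250. 199.]
```

View pics/w2m.png

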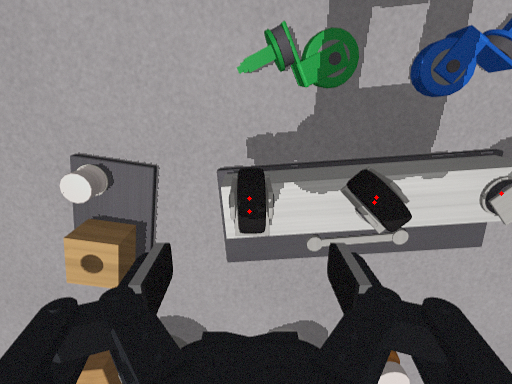

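The middle head has swung to about (378,200). The right wheel is centred at (251,200), and the rack hole shows at (92,263).

Emit:
jog_arm([
  {"gripper": -1, "translation": [0, 0, -0.35], "dr": [0, 0, 0]},
  {"gripper": -1, "translation": [0, 0, -0.35], "dr": [0, 0, 0]},
  {"gripper": -1, "translation": [0, 0, -0.3], "dr": [0, 0, 0]},
  {"gripper": -0.1, "translation": [0, 0, 0], "dr": [0, 0, 0]},
  {"gripper": -0.1, "translation": [0, 0, 0], "dr": [0, 0, 0]},
  {"gripper": -0.1, "translation": [0, 0, 0], "dr": [0, 0, 0]},
  {"gripper": -0.1, "translation": [0, 0, 0], "dr": [0, 0, 0]},
  {"gripper": -0.1, "translation": [0, 0, 0], "dr": [0, 0, 0]},
  {"gripper": -0.1, "translation": [0, 0, 0], "dr": [0, 0, 0]},
])

```text
clock: 8.3
eef_pos: [470.4, 18.6, 113.6]
tcp_rot: [3.139, -0.0, 1.493]
contact_force: [-0.8, 0.2, -0.4]
opening: 0.549
```

Emit:
jog_arm([
  {"gripper": -0.1, "translation": [-0.001, -0.033, 0], "dr": [0, 0, 0.067]},
  {"gripper": -0.1, "translation": [0.003, -0.033, 0], "dr": [0, 0, 0.067]},
  {"gripper": -0.1, "translation": [0.006, -0.033, 0], "dr": [0, 0, 0.067]},
  {"gripper": -0.1, "translation": [0.01, -0.032, 0], "dr": [0, 0, 0.067]},
  {"gripper": -0.1, "translation": [0.013, -0.031, 0], "dr": [0, 0, 0.067]},
])

```text
clock: 8.72
eef_pos: [473.1, 2.2, 113.1]
tcp_rot: [3.14, 0.001, 2.025]
contact_force: [0.5, 0.9, -0.5]
opening: 0.548
```

Emit:
jog_arm([
  {"gripper": -0.1, "translation": [0.016, -0.029, 0], "dr": [0, 0, 0.067]},
  {"gripper": -0.1, "translation": [0.019, -0.027, 0], "dr": [0, 0, 0.067]},
])

```text
clock: 8.88
eef_pos: [476.6, -3.4, 113.1]
tcp_rot: [3.141, 0.001, 2.235]
contact_force: [-0.1, 0.6, -0.0]
opening: 0.55
```

Emit:
jog_arm([
  {"gripper": -0.1, "translation": [0.022, -0.025, 0], "dr": [0, 0, 0.067]},
  {"gripper": -0.1, "translation": [0.024, -0.023, 0], "dr": [0, 0, 0.067]},
])

```text
clock: 9.05
eef_pos: [481.2, -8.2, 113.1]
tcp_rot: [3.141, 0.001, 2.446]
contact_force: [-0.1, 0.1, -0.0]
opening: 0.553
```

Emit:
jog_arm([
  {"gripper": -0.1, "translation": [0.027, -0.02, 0], "dr": [0, 0, 0.067]},
  {"gripper": -0.1, "translation": [0.029, -0.017, 0], "dr": [0, 0, 0.067]},
  {"gripper": -0.1, "translation": [0.03, -0.014, 0], "dr": [0, 0, 0.067]},
])

```text
clock: 9.3
eef_pos: [489.8, -13.3, 113.1]
tcp_rot: [3.141, 0.001, 2.761]
contact_force: [-0.9, -0.1, -0.4]
opening: 0.547
```

Run:
```python
from h import *
print('hole',ray('wrist',(92,263),62,ld('w2')).round(1)); b=cv2.imread('pics/t0.png')
# post top corners in w2
for uv in ((68,223),(135,224),(122,286),(66,280)): print(ray('wrist',uv,62,ld('w2')).round(0))
# M position from legs: plan
```

```text
hole [ 554.  -168.1   62. ]
[ 502. -181.   62.]
[ 509. -109.   62.]
[ 588. -141.   62.]
[ 574. -205.   62.]
```

The right one is sound too (<1 N). Back to the middle one to pinch it.

Emit:
jog_arm([
  {"gripper": -1, "translation": [0, 0, 0], "dr": [0, 0, 0]},
  {"gripper": -1, "translation": [0, 0, 0], "dr": [0, 0, 0]},
  {"gripper": -1, "translation": [0, 0, 0], "dr": [0, 0, 0]},
  {"gripper": -1, "translation": [0, 0, 0.35], "dr": [0, 0, 0]},
  {"gripper": -1, "translation": [0, 0, 0.35], "dr": [0, 0, 0]},
  {"gripper": -1, "translation": [0, 0, 0.3], "dr": [0, 0, 0]},
  {"gripper": -1, "translation": [-0.026, 0.28, 0], "dr": [0, 0, -0.066]},
  {"gripper": -1, "translation": [-0.026, 0.28, 0], "dr": [0, 0, -0.066]},
  {"gripper": -1, "translation": [-0.026, 0.28, 0], "dr": [0, 0, -0.066]},
  {"gripper": -1, "translation": [-0.026, 0.28, 0], "dr": [0, 0, -0.066]},
  {"gripper": -1, "translation": [-0.026, 0.28, 0], "dr": [0, 0, -0.066]},
  {"gripper": -1, "translation": [0, 0, 0], "dr": [0, 0, 0]},
])

```text
clock: 10.3
eef_pos: [475.8, 130.5, 212.6]
tcp_rot: [3.14, -0.001, 2.229]
contact_force: [-0.2, -0.4, -0.0]
opening: 0.999
```

Emit:
jog_arm([
  {"gripper": -1, "translation": [0, 0, 0], "dr": [0, 0, 0]},
  {"gripper": -1, "translation": [0, 0, 0], "dr": [0, 0, 0]},
])

```text
clock: 10.47
eef_pos: [476.0, 126.7, 212.3]
tcp_rot: [-3.141, 0.0, 2.239]
contact_force: [0.7, 0.1, 0.3]
opening: 1.004
```

Run:
```python
from h import *
im=snap('wrist','w3'); c=ld('w3')
for y,th in ((147,.67),(17,1.1)):
  for p in ((502,y,66),(502-32*np.cos(th),y-32*np.sin(th),112)):
    q=proj('wrist',p,c); print(np.round(p),q.round(0)); cv2.circle(im,tuple(int(v) for v in q),2,(0,0,255),-1)
cv2.imwrite('pics/w3m.png',im)
```

```text
[502 147  66] [249. 211.]
[477. 127. 112.] [249. 199.]
[502  17  66] [142. 134.]
[487. -12. 112.] [ 98. 104.]
```

View pics/w3m.png

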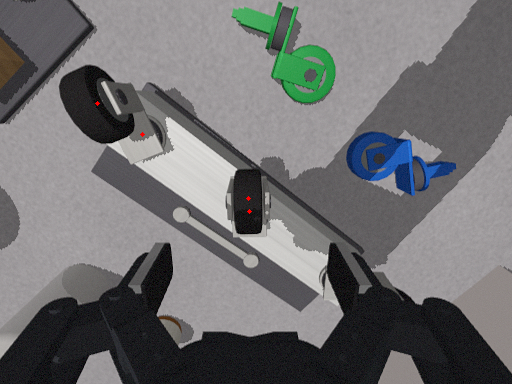

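The middle wheel is squarely between the jaws (248,200) and the right wheel has swung. I'll descend and pinch.

Emit:
jog_arm([
  {"gripper": -1, "translation": [0, 0, -0.35], "dr": [0, 0, 0]},
  {"gripper": -1, "translation": [0, 0, -0.35], "dr": [0, 0, 0]},
  {"gripper": -1, "translation": [0, 0, -0.3], "dr": [0, 0, 0]},
  {"gripper": -0.1, "translation": [0, 0, 0], "dr": [0, 0, 0]},
  {"gripper": -0.1, "translation": [0, 0, 0], "dr": [0, 0, 0]},
  {"gripper": -0.1, "translation": [0, 0, 0], "dr": [0, 0, 0]},
  {"gripper": -0.1, "translation": [0, 0, 0], "dr": [0, 0, 0]},
  {"gripper": 0, "translation": [0, 0, 0], "dr": [0, 0, 0]},
  {"gripper": 0.1, "translation": [0, 0, 0], "dr": [0, 0, 0]},
  {"gripper": 0.17, "translation": [0, 0, 0], "dr": [0, 0, 0]},
  {"gripper": 0.2, "translation": [0, 0, 0], "dr": [0, 0, 0]},
], squeeze=20)

```text
clock: 11.43
eef_pos: [477.0, 126.9, 113.2]
tcp_rot: [3.14, 0.001, 2.238]
contact_force: [-1.0, -2.2, 7.8]
opening: 0.408
```

Emit:
jog_arm([
  {"gripper": 0.3, "translation": [0, 0, 0], "dr": [0, 0, 0]},
  {"gripper": 1, "translation": [0, 0, 0], "dr": [0, 0, 0]},
  {"gripper": 1, "translation": [0, 0, 0], "dr": [0, 0, 0]},
], squeeze=25)

```text
clock: 11.68
eef_pos: [477.0, 126.9, 113.2]
tcp_rot: [3.14, 0.001, 2.238]
contact_force: [-0.7, -1.5, 9.1]
opening: 0.407
```

Emit:
jog_arm([
  {"gripper": 1, "translation": [0, 0, 0.005], "dr": [0, 0, 0]},
  {"gripper": 1, "translation": [0, 0, 0.02], "dr": [0, 0, 0]},
  {"gripper": 1, "translation": [0, 0, 0.03], "dr": [0, 0, 0]},
  {"gripper": 1, "translation": [0, 0, 0.04], "dr": [0, 0, 0]},
], squeeze=40)

```text
clock: 12.02
eef_pos: [476.6, 126.9, 121.8]
tcp_rot: [3.141, 0.0, 2.238]
contact_force: [3.1, -0.1, -5.8]
opening: 0.402
```

Emit:
jog_arm([
  {"gripper": 1, "translation": [0, 0, 0.05], "dr": [0, 0, 0]},
  {"gripper": 1, "translation": [0, 0, 0.05], "dr": [0, 0, 0]},
  {"gripper": 1, "translation": [0, 0, 0.05], "dr": [0, 0, 0]},
])

```text
clock: 12.27
eef_pos: [476.4, 126.9, 137.3]
tcp_rot: [3.141, 0.0, 2.238]
contact_force: [4.1, -0.3, -5.8]
opening: 0.404
```

Emit:
jog_arm([
  {"gripper": 1, "translation": [0.007, 0, 0.05], "dr": [0, 0, 0]},
  {"gripper": 1, "translation": [0, 0, 0.06], "dr": [0, 0, 0]},
  {"gripper": 1, "translation": [0, 0, 0.08], "dr": [0, 0, 0]},
  {"gripper": 1, "translation": [0, 0, 0.1], "dr": [0, 0, 0]},
])

```text
clock: 12.6
eef_pos: [476.2, 126.7, 166.2]
tcp_rot: [-3.14, -0.001, 2.238]
contact_force: [0.3, 0.7, -4.0]
opening: 0.403
```

Emit:
jog_arm([
  {"gripper": 1, "translation": [0, 0, 0.3], "dr": [0, 0, 0]},
  {"gripper": 1, "translation": [0, 0, 0.3], "dr": [0, 0, 0]},
  {"gripper": 1, "translation": [0, 0, 0.3], "dr": [0, 0, 0]},
  {"gripper": 1, "translation": [0, 0, 0], "dr": [0, 0, 0]},
  {"gripper": 1, "translation": [0, 0, 0], "dr": [0, 0, 0]},
])

```text
clock: 13.02
eef_pos: [477.7, 127.0, 257.8]
tcp_rot: [3.138, 0.001, 2.238]
contact_force: [-0.1, 0.4, -3.8]
opening: 0.405
```

Run:
```python
from h import *
w=snap('wrist','w4'); s=snap('scene','s4'); t=snap('top','t4'); e=r.sense(); print(e['eef_pos'],e['contact_force'])
x=cv2.resize(s[90:240,160:430],None,fx=2,fy=2,interpolation=cv2.INTER_CUBIC)
cv2.imwrite('pics/m4.png',np.vstack([cv2.resize(w,(400,300)),cv2.resize(x,(400,222))]) if 0 else np.hstack([cv2.resize(w,(400,300)),cv2.resize(x,(400,300))]))
```

```text
[475.94476897 126.55456748 254.60325614] [-0.63043569 -0.24381323 -2.89257336]
```

View pics/m4.png

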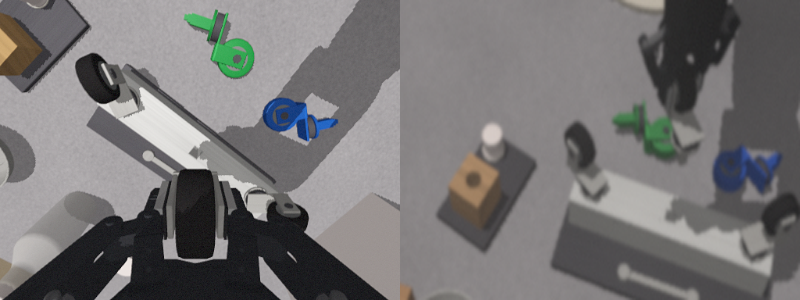

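The middle castor is held and lifted clear, with about 3.3 N of weight on the tool, and the others are still seated. I'll move to the rack, stopping short for one close look at the hole.

Emit:
jog_arm([
  {"gripper": 1, "translation": [0.022, -0.35, 0], "dr": [0, 0, 0]},
  {"gripper": 1, "translation": [0.022, -0.35, 0], "dr": [0, 0, 0]},
  {"gripper": 1, "translation": [0.022, -0.35, 0], "dr": [0, 0, 0]},
  {"gripper": 1, "translation": [0.022, -0.35, 0], "dr": [0, 0, 0]},
  {"gripper": 1, "translation": [0.022, -0.35, 0], "dr": [0, 0, 0]},
  {"gripper": 1, "translation": [0.022, -0.35, 0], "dr": [0, 0, 0]},
  {"gripper": 1, "translation": [0, 0, 0], "dr": [0, 0, 0]},
  {"gripper": 1, "translation": [0, 0, 0], "dr": [0, 0, 0]},
  {"gripper": 1, "translation": [0, 0, 0], "dr": [0, 0, 0]},
])

```text
clock: 13.92
eef_pos: [489.4, -83.0, 254.5]
tcp_rot: [-3.14, -0.002, 2.237]
contact_force: [-0.3, 0.1, -2.8]
opening: 0.405
```

Run:
```python
from h import *
w=snap('wrist','w5'); snap('top','t5');snap('scene','s5'); c=ld('w5')
print(r.sense()['eef_pos'],r.sense()['qpos'].round(2))
q=proj('wrist',(554,-169,62),c);print(q)
u,v=[int(a) for a in q]; x0=max(0,min(u-50,412));y0=max(0,min(v-50,284))
cr=cv2.resize(w[y0:y0+100,x0:x0+100],None,fx=4,fy=4,interpolation=cv2.INTER_CUBIC)
b=cv2.imread('pics/t0.png')[165:215,305:355]; s=cv2.imread('pics/s0.png')[155:205,185:235]
print(x0,y0)
cv2.imwrite('pics/m5.png',np.hstack([cr,np.vstack([cv2.resize(i,(200,200),interpolation=cv2.INTER_CUBIC) for i in(b,s)])]))
```

```text
[489.9012114  -82.05065347 255.25679232] [-0.17  0.15  1.9   0.    1.09 -2.41]
[156.98484804 168.15800824]
106 118
```

View pics/m5.png

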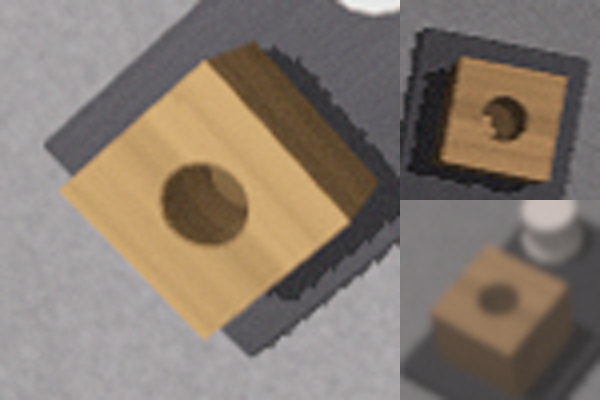

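The wrist view shows the hole at crop (205,204), i.e. pixel (157.2,169.0). That is within 1 px of the prediction for (554,−169).

Run:
```python
from h import *
print(ray('wrist',(156.9,168.6),62,ld('w5')),ray('top',(330.4,194.1),62,ld('t0')),ray('scene',(209.2,179.2),62,ld('s0')))
# castor in hand: predicted stem vs image
c=ld('w5'); a=2.238-np.pi/2; st=np.array([489.9+32*np.cos(a),-82.05+32*np.sin(a)]); print(st)
z=62+255-113.2
for n in('top','scene'):
  im=cv2.imread(f'pics/{n[0]}5.png');cc=ld(f'{n[0]}5')
  for p in ((*st,z-40),(*st,z),(*st,z+4)):
    q=proj(n,p,cc);print(n,q.round(1));cv2.circle(im,tuple(int(round(v*4)) for v in q),4,(0,0,255),-1,cv2.LINE_AA,2)
  q=proj(n,(*st,z-10),cc).astype(int); o=im[q[1]-45:q[1]+45,q[0]-45:q[0]+45]
  cv2.imwrite(f'pics/c_{n}.png',cv2.resize(o,(400,400),interpolation=cv2.INTER_CUBIC))
cv2.imwrite('pics/m6.png',np.hstack([cv2.imread('pics/c_top.png'),cv2.imread('pics/c_scene.png')]))
```

```text
[ 554.51651668 -168.79459636   62.        ] [ 555.08162896 -168.69043503   62.        ] [ 554.07459457 -169.52226486   62.        ]
[515.03776252 -62.2486643 ]
top [286.  211.8]
top [287.1 211.1]
top [287.3 211. ]
scene [255.3 151.4]
scene [254.8 139.5]
scene [254.8 138.3]
```

View pics/m6.png

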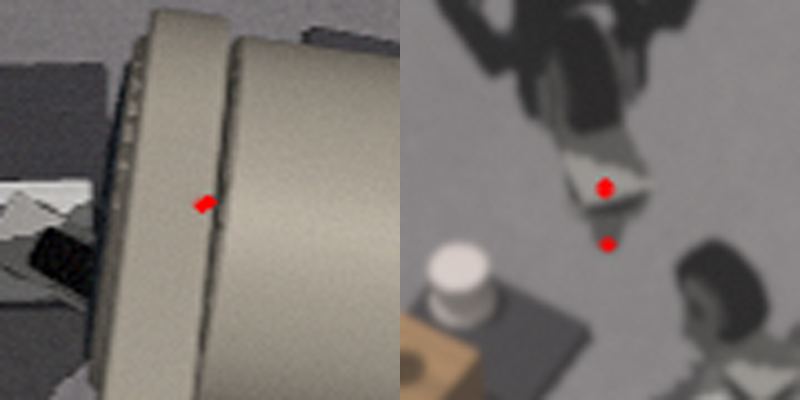

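The scene view shows the held castor's stem as predicted and vertical. Going above the hole at (554.5,−169).

Emit:
jog_arm([
  {"gripper": 1, "translation": [0.132, -0.356, 0], "dr": [0, 0, 0]},
  {"gripper": 1, "translation": [0.132, -0.356, 0], "dr": [0, 0, 0]},
  {"gripper": 1, "translation": [0.132, -0.356, 0], "dr": [0, 0, 0]},
  {"gripper": 1, "translation": [0, 0, -0.3], "dr": [0, 0, 0]},
  {"gripper": 1, "translation": [0, 0, -0.3], "dr": [0, 0, 0]},
  {"gripper": 1, "translation": [0, 0, -0.25], "dr": [0, 0, 0]},
  {"gripper": 1, "translation": [0, 0, 0], "dr": [0, 0, 0]},
  {"gripper": 1, "translation": [0, 0, 0], "dr": [0, 0, 0]},
  {"gripper": 1, "translation": [0, 0, 0], "dr": [0, 0, 0]},
  {"gripper": 1, "translation": [0, 0, 0], "dr": [0, 0, 0]},
])

```text
clock: 14.9
eef_pos: [531.2, -189.9, 172.7]
tcp_rot: [3.14, 0.003, 2.239]
contact_force: [-0.7, -0.2, -2.5]
opening: 0.405
```

Run:
```python
from h import *
s=snap('scene','s6');cc=ld('s6');e=r.sense();print(e['eef_pos'],e['tcp_rot'],e['contact_force'])
im=s.copy()
z=62+e['eef_pos'][2]-113.2
q=proj('scene',(554.5,-169,62),cc).astype(int)
cv2.imwrite('pics/m7.png',cv2.resize(im[q[1]-55:q[1]+35,q[0]-50:q[0]+50],None,fx=6,fy=6,interpolation=cv2.INTER_CUBIC))
print(q,[proj('scene',(554.5,-169,k),cc) for k in (62,z-40,z)])
```

```text
[ 531.10044303 -189.94737818  172.73105029] [3.13987796e+00 2.70838319e-03 2.23857162e+00] [ 0.34602756  0.06898956 -2.78543368]
[209 179] [array([209.33002359, 179.39061755]), array([208.40666379, 174.60593781]), array([206.42097058, 164.31644291])]
```

View pics/m7.png

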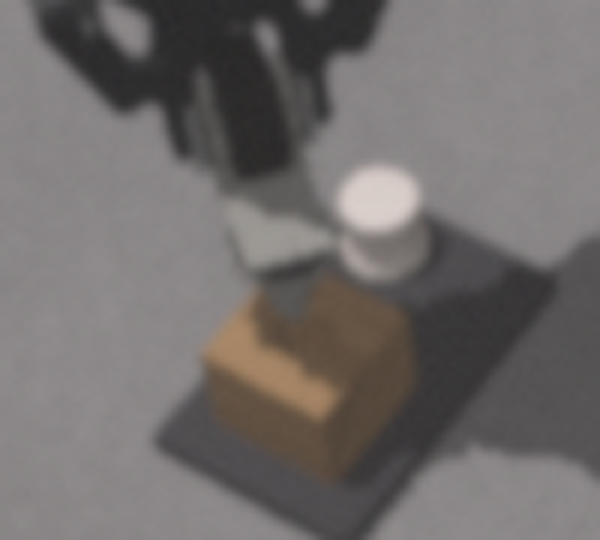

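The stem tip at (294,318) is over the hole. I'll correct by about (−1.5,+1) mm and ease down.

Emit:
jog_arm([
  {"gripper": 1, "translation": [-0.015, 0.01, -0.05], "dr": [0, 0, 0]},
  {"gripper": 1, "translation": [0, 0, -0.05], "dr": [0, 0, 0]},
  {"gripper": 1, "translation": [0, 0, -0.05], "dr": [0, 0, 0]},
  {"gripper": 1, "translation": [0, 0, -0.05], "dr": [0, 0, 0]},
  {"gripper": 1, "translation": [0, 0, -0.03], "dr": [0, 0, 0]},
  {"gripper": 1, "translation": [0, 0, -0.03], "dr": [0, 0, 0]},
  {"gripper": 1, "translation": [0, 0, 0], "dr": [0, 0, 0]},
])

```text
clock: 15.53
eef_pos: [527.9, -188.9, 143.9]
tcp_rot: [-3.141, -0.001, 2.238]
contact_force: [-0.2, 0.3, -3.8]
opening: 0.403
```

Emit:
jog_arm([
  {"gripper": 1, "translation": [0.008, 0, -0.03], "dr": [0, 0, 0]},
  {"gripper": 1, "translation": [0, 0, -0.04], "dr": [0, 0, 0]},
  {"gripper": 1, "translation": [0, 0, -0.03], "dr": [0, 0, 0]},
])

```text
clock: 15.78
eef_pos: [529.3, -189.0, 134.5]
tcp_rot: [3.141, 0.0, 2.238]
contact_force: [-0.3, 0.0, -3.4]
opening: 0.407
```

Emit:
jog_arm([
  {"gripper": 1, "translation": [0, 0, -0.03], "dr": [0, 0, 0]},
  {"gripper": 1, "translation": [0, 0, -0.04], "dr": [0, 0, 0]},
  {"gripper": 1, "translation": [0, 0, -0.03], "dr": [0, 0, 0]},
])

```text
clock: 16.03
eef_pos: [529.0, -188.9, 124.3]
tcp_rot: [-3.141, -0.0, 2.238]
contact_force: [-0.5, -0.8, -3.0]
opening: 0.404
```

Emit:
jog_arm([
  {"gripper": 1, "translation": [0, 0, 0], "dr": [0, 0, 0]},
])

```text
clock: 16.12
eef_pos: [528.7, -188.8, 124.0]
tcp_rot: [-3.141, -0.001, 2.238]
contact_force: [-0.2, -0.8, -3.2]
opening: 0.4
```

Emit:
jog_arm([
  {"gripper": 1, "translation": [0, 0, -0.03], "dr": [0, 0, 0]},
  {"gripper": 1, "translation": [0, 0, -0.03], "dr": [0, 0, 0]},
  {"gripper": 1, "translation": [0, 0, -0.02], "dr": [0, 0, 0]},
  {"gripper": 1, "translation": [0, 0, -0.01], "dr": [0, 0, 0]},
  {"gripper": 1, "translation": [0, 0, 0], "dr": [0, 0, 0]},
])

```text
clock: 16.53
eef_pos: [529.0, -188.9, 115.5]
tcp_rot: [-3.141, -0.0, 2.238]
contact_force: [-0.0, 0.5, -3.6]
opening: 0.406
```

Emit:
jog_arm([
  {"gripper": 1, "translation": [0, 0, -0.007], "dr": [0, 0, 0]},
  {"gripper": 1, "translation": [0, 0, -0.007], "dr": [0, 0, 0]},
])

```text
clock: 16.7
eef_pos: [529.3, -189.0, 114.5]
tcp_rot: [3.141, 0.0, 2.238]
contact_force: [0.3, 0.1, -3.0]
opening: 0.404
```

Emit:
jog_arm([
  {"gripper": 1, "translation": [0, 0, -0.006], "dr": [0, 0, 0]},
  {"gripper": 1, "translation": [0, 0, -0.005], "dr": [0, 0, 0]},
  {"gripper": 1, "translation": [0, 0, 0], "dr": [0, 0, 0]},
])

```text
clock: 16.95
eef_pos: [529.2, -189.0, 113.5]
tcp_rot: [3.142, 0.0, 2.238]
contact_force: [-0.9, -0.1, -0.8]
opening: 0.406
```

Emit:
jog_arm([
  {"gripper": 1, "translation": [0, 0, -0.004], "dr": [0, 0, 0]},
  {"gripper": 1, "translation": [0, 0, 0], "dr": [0, 0, 0]},
])

```text
clock: 17.12
eef_pos: [529.2, -189.0, 113.4]
tcp_rot: [3.142, 0.0, 2.238]
contact_force: [-2.0, 0.2, 4.1]
opening: 0.402
```

It's home: the force swung from −3 to +4 N at the expected height. Release, rise and check.

Emit:
jog_arm([
  {"gripper": 1, "translation": [0, 0, 0], "dr": [0, 0, 0]},
  {"gripper": 0.1, "translation": [0, 0, 0], "dr": [0, 0, 0]},
  {"gripper": -0.1, "translation": [0, 0, 0], "dr": [0, 0, 0]},
  {"gripper": -1, "translation": [0, 0, 0], "dr": [0, 0, 0]},
  {"gripper": -1, "translation": [0, 0, 0], "dr": [0, 0, 0]},
  {"gripper": -1, "translation": [0, 0, 0], "dr": [0, 0, 0]},
  {"gripper": -1, "translation": [0, 0, 0], "dr": [0, 0, 0]},
  {"gripper": -1, "translation": [0, 0, 0.2], "dr": [0, 0, 0]},
  {"gripper": -1, "translation": [0, 0, 0.35], "dr": [0, 0, 0]},
  {"gripper": -1, "translation": [0, 0, 0.35], "dr": [0, 0, 0]},
  {"gripper": -1, "translation": [0, 0, 0.35], "dr": [0, 0, 0]},
  {"gripper": -1, "translation": [0, 0, 0.2], "dr": [0, 0, 0]},
], squeeze=20)

```text
clock: 18.12
eef_pos: [530.2, -189.4, 261.8]
tcp_rot: [3.139, 0.004, 2.238]
contact_force: [1.6, -0.2, 0.6]
opening: 1.001
```

Emit:
jog_arm([
  {"gripper": -1, "translation": [-0.3, 0, 0], "dr": [0, 0, 0]},
  {"gripper": -1, "translation": [-0.3, 0, 0], "dr": [0, 0, 0]},
  {"gripper": -1, "translation": [-0.3, 0, 0], "dr": [0, 0, 0]},
  {"gripper": -1, "translation": [-0.3, 0, 0], "dr": [0, 0, 0]},
  {"gripper": -1, "translation": [0, 0, 0], "dr": [0, 0, 0]},
])

```text
clock: 18.53
eef_pos: [404.2, -188.1, 257.3]
tcp_rot: [-3.139, -0.003, 2.237]
contact_force: [0.9, -0.4, -0.7]
opening: 0.999
```

Run:
```python
from h import *
s=snap('scene','s9');t=snap('top','t9');cc=ld('s9');print(r.sense()['clock'],r.sense()['contact_force'])
for n,im in(('scene',s),('top',t)):
  c=ld(n[0]+'9'); print(n,[proj(n,(554.5,-169,k),c).round(1) for k in (62,66)])
a=cv2.resize(s[125:235,175:430],(800,345),interpolation=cv2.INTER_CUBIC)
b=cv2.resize(t[165:247,110:370],(800,252),interpolation=cv2.INTER_CUBIC)
cv2.imwrite('pics/m9.png',np.vstack([a,b]))
```

```text
18.6333 [ 0.55340217 -0.56119484  0.52704864]
scene [array([209.3, 179.4]), array([209.1, 178.4])]
top [array([330.6, 194.4]), array([330.8, 194.2])]
```

View pics/m9.png

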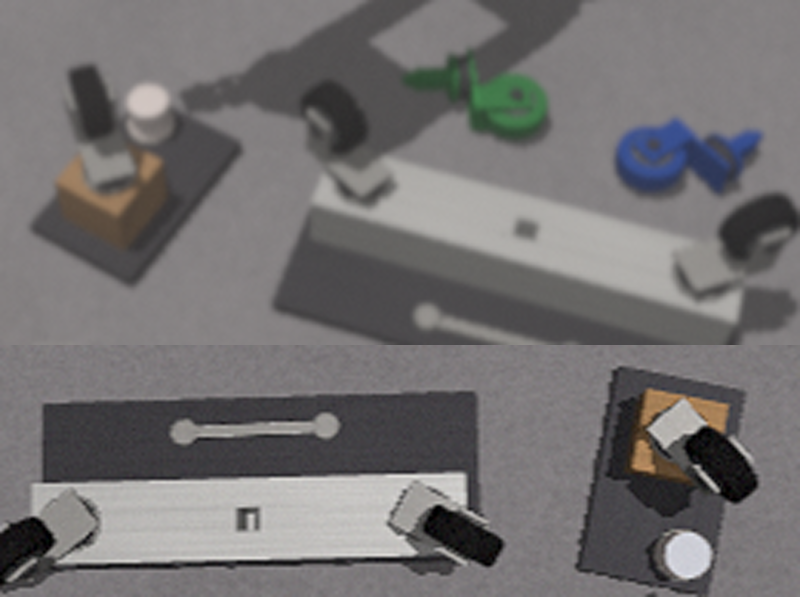

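The castor stands upright on the post, with its flange on the post's top at (110,165). The other two are seated and swung, and the jar, spanner and look-alikes look undisturbed. Handing in.

```bash
python3 -c "
from rig import r
print(r.sign_off())"
```

```text
the job is handed in; nothing more can be done
None
```

The dragging castor was the middle one. It now stands in the repair rack, and I handed the job in at about 18.6 s on the robot's clock. Sign-off gave no verdict.

- **Feel test:** I swung all three heads by about 1 rad with the jaws loosely round the fork. The middle one pushed back steadily at about 3–4 N. The left and right ones stayed under 1 N, within the sensor noise.
- **Pull and placing:** I lifted the middle castor out. The sensed force while lifting stayed at or below about 7 N. I lowered it into the socket until the force changed from −3 to +4 N at the expected height, then released it.
- **Last pictures:** The castor stands upright with its flange on the post. The other two are still seated and swung away from their starts. The grease jar, spanner and coloured look-alikes look undisturbed, and the gripper is clear of everything.
- **Less certain:** Closing the jaws for the pinch pressed down on the castor with about 9 N, near the 10 N guide. The last crop did not show the bottle, bowl, pill jar and carton, but the arm worked well away from them. I judged seating and uprightness from the height, force and pictures rather than measuring them to the millimetre. No check disagreed.

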